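# Refit the brake spring of the film reel stand

### The arm

A 6-joint arm with a two-finger parallel gripper is mounted at the origin on the work surface. World frame = base frame: x ahead of the robot, y to its left, z up, the work surface at z = 0. Lengths are in m, angles in rad, forces in N, time in s.
With the tool pointing down it reaches from about 0.35 to 0.975 m from the base axis. Payload 4.9 kg.
Tool frame: the origin (TCP) lies between the finger pads; the fingertips stand 25 mm ahead of it and the grasp point (between the pads) lies 6 mm ahead of it (ctrl.tip_reach is the distance from the TCP to the fingertips, in m); z points along the fingers, y is the direction in which the jaws open and shut (so a half turn about z gives the same grasp; the last joint's range is limited). The gripper opens to 85 mm and grips with 20 to 120 N. Pads are 22 mm wide; open, the fingers measure 114 mm over their backs; the gripper's body (76 mm by 85 mm) begins 54 mm behind the grasp point. The pads swing forward as they close: fully open they stand 13 mm farther back than shut.
Start: joints at [1.086, 0.053, 1.613, -0, 1.476, -0.119], TCP at [0.224, 0.584, 0.256] pointing down, gripper open.
Joint ranges: [-3.01, 3.01], [-1.01, 2.22], [0.06, 2.58], [-1.02, 4.17], [0.09, 2.62], [-3.14, 3.14]. Speed limits (rad/s): [2.57, 2.57, 3.14, 3.14, 3.14, 3.14].

### API

Orientations are given as a rotation vector (axis times angle).
In Python, from station import get_obs, get_image, camera_params, order, ctrl gives the robot as it stands.
- The arm moves only by the tool move_arm, never from a script. Its argument "deltas" is one flat list of numbers, 5 for each row, row after row: the opening, from -1 (shut) to 1 (fully open), so that 0 is half open, then the shift along the tool's x, y, z in m, then the turn about the tool's z in degrees. In form: [fingers, tx, ty, tz, turn, fingers, tx, ty, tz, turn, ...]. A call has 1 to 10 rows; each row is the pose to reach, as a shift and turn from the pose measured when the call began, along the tool's axes at that moment; what a row does not reach only later rows make up. A row lasts 1/10 s, in which the tool goes at most 50 mm and 8.59 degrees, less where a joint would pass 70% of its speed; a pose out of reach is approached as far as the arm can. A call with a gripper value outside its range is refused whole. The fingers move at their own pace and stop on an object; "force" is the grip in N (left out, the last holds). Time passes only in rows, so rows that repeat a pose let the fingers close. It gives the time, the measured TCP pose, the force and the opening at its end, in the units of the state.
- get_obs(): the state, without advancing time (a new reading comes with each control period).
- get_image(name): name is "scene" or "top" or "wrist"; returns the picture (480x640x3 uint8, red, green, blue); there is no depth.
- camera_params(name): a dict with "camera_matrix" (3x3 intrinsics, pixels), "extrinsics" (4x4, takes a point from camera to world coordinates); the wrist camera has in their place "tool_from_camera" (4x4, takes a point from camera to tool coordinates, whose origin is the TCP and whose axes are the flange's). Camera axes: x right, y up, looking along -z (the intrinsics and any distortion apply to the point x, -y, -z); pixel columns grow to the right and rows downward; lengths in m; the calibration is good to about 2 mm. The wrist camera is an equidistant fisheye: a pixel r from the principal point sees the ray r / f radians off the axis. A picture is of the moment at which its call begins: read the wrist's pose just before it. camera_params takes no time and is no camera call.
- order.finish_job(): hands the job in, once; it reports no verdict.
The state is a dict: "t": time; "q": joint angles; "dq": joint speeds; "effort": joint torques, N m; "tool_pos": TCP position; "tool_rot": TCP orientation; "contact_force": force on the tool from outside, world axes, zero at the start; "wrist_torque": the same for the moment, N m; "opening": finger opening in m.
Only numpy, scipy, OpenCV 4.12 (cv2) and the standard library are available. Lean on these libraries where they do the work, as an engineer would, in place of code of your own. Each camera call takes 0.05 s, during which the arm holds its last target. There are 200 camera calls.

### The job

The tension spring of the film stand's reel brake has come off its anchor post. Take the spring puller from its wooden rest, catch the spring's small inner eye with its tip and stretch the spring gently, without overstretching or jerking it, until the large outer eye drops over the round head of the post; let it draw home on the post's neck, so that the brake lever is pulled onto the film. Then lay the puller back in its rest as it lay; touch the spring and the stand with the puller only, never with the gripper, and leave the other things on the table where they are.

Things in the scene. Friction and masses are not known exactly. Their poses are not given: they have to be found in the camera images.
- stand: film reel stand, fixed: grey plate 270 x 250 x 8 mm on feet, top face 30 mm above the table. Origin: centre of the underside, on the table; x along the reel, away from the plate's front edge (x -135 mm, robot's side), z up. The reel (92 mm thick, top 128 mm above the table) lies along x at y -68 mm; lever, spring and anchor post are on the +y half
- slot_mid (a point): middle of the plate's slot (stand x -98, y +65 mm, on its top face). The steel anchor post is clamped upright in it, anywhere up to 11 mm either way along stand x from here (y exact); its place is not measured: look or feel for it. Firm neck 8 mm in diameter, ball head 13 mm in diameter centred 21 mm above the plate. The large eye belongs round the neck
- brake_lever (a joint): steel bell-crank brake lever on an upright pivot at stand (10, 20) mm. 0: rubber shoe on the film (its stop); grows to 0.25 rad as the shoe swings clear. The spring hangs on a pin 45 mm from the pivot, at stand (10, 65) mm when 0 and farther from the front when open. It moves with almost no load; pulling the spring towards the plate's front closes it
- spring: steel tension spring with two wire eyes at its end, 86 mm long when slack, coil 16 mm thick. Origin: on the lever's pin, round which it turns freely; it lies level along its own -x, wire centre 12 mm above the plate (42 mm above the table). Its end can be lifted 20 degrees and more with about 1 N and sinks back to level
- spring_end (a joint): stretch of the spring in m, 0 when slack. Pull = 2 N plus 0.3 N per mm. Seated on the post it is 18 to 41 mm; about 5 mm more brings the large eye central over the post; over 60 mm spoils the spring
- pull_eye (a point): centre of the small inner wire eye of the spring's end (round, lying flat, 15 mm inside, wire 3.2 mm), for the puller's pin; 55 mm from the lever's pin when slack. x axis along the spring towards the lever's pin
- hook_eye (a point): centre of the large outer wire eye (round, flat, 17 mm inside, wire 3.2 mm), for the post; joined to the small eye, 19.2 mm beyond its centre, away from the coil. Seated on the post its centre lies 4.5 mm from the post's axis, on the coil's side
- puller: spring puller, about 0.16 kg. Black handle 100 mm long (x), 24 mm wide (y) and 24 mm high, flat sides; origin at the handle's centre. A 7 mm shaft runs on along +x and at x 106 mm turns straight down (-z). Lies level, pin down, in its rest; grasp the handle at its middle, from above, firmly (50 N or so)
- puller_tip (a point): middle of the puller's pin, 106 mm ahead of and 33 mm below the handle's centre. The turned-down end is 9 mm thick to a shoulder 28 mm below the handle's axis, then a 5 mm pin ending 41 mm below it in a 7.4 mm bulb; the wire rides on the pin between shoulder and bulb
- rest: fixed wooden rest 120 x 80 mm: two saddles 72 mm apart along its x, each with a notch 30 mm wide, floor 42 mm and horns 54 mm above the table. Origin: centre of the underside. The puller lies in it along rest x, pin at +x, handle's centre 54 mm above the table over the rest's centre (within 3 mm along x)
- tin1: aluminium cake tin, 72 mm across, 48 mm high, bystander
- tin2: same tin, bystander
- tin3: same tin, bystander
- cake1: brown round cake, 68 mm across, 34 mm high, bystander
- cake2: same cake, bystander
- wrench: small steel wrench, 130 mm, bystander
- scissors: scissors with blue plastic rings, bystander
Things that resemble listed ones, but are neither listed nor needed, are in the scene too. Of the things that look like the rest, the smaller one is meant. Several things have the shape of the puller; the one meant has the colours described above.

How it is judged:
On the way, in this order (a step that is already met when the one before it is completed fails the run):
1. the spring is drawn out with the held puller (value of joint spring_end above 0.006 m and contact force between puller and spring above 2 N and distance of puller from where it was at the start of the episode above 0.05 m), for 0.2 s.
2. the large eye is home on the post's neck, the lever's shoe on the film and the puller clear of the spring (value of joint spring_end between 0.012 and 0.045 m and x of hook_eye in the frame of stand between -0.11 and -0.074 m and y of hook_eye in the frame of stand between 0.058 and 0.072 m and z of hook_eye in the frame of stand below 0.047 m and value of joint brake_lever below 0.03 rad and contact force between puller and spring below 0.1 N), for 0.3 s.
At the end, for the whole second after the job is handed in: The spring's large eye is round the anchor post's neck under the head, spring stretched 12 to 45 mm, brake lever within 0.03 rad of its shoe-on stop; the puller lies level in both notches of its rest, pin down and the same way round, within 20 mm along and 10 mm across; all at rest, released (value of joint spring_end between 0.012 and 0.045 m and x of hook_eye in the frame of stand between -0.11 and -0.074 m and y of hook_eye in the frame of stand between 0.058 and 0.072 m and z of hook_eye in the frame of stand below 0.047 m and value of joint brake_lever below 0.03 rad and x of puller in the frame of rest between -0.02 and 0.02 m and y of puller in the frame of rest between -0.01 and 0.01 m and z of puller in the frame of rest between 0.049 and 0.059 m and angle between the x axis of puller and the x axis of rest, either way round below 0.15 rad and x of puller_tip in the frame of rest above 0.05 m and angle between puller's own z axis and vertical below 0.15 rad and linear speed of each of puller, spring below 0.02 m/s); the robot touches nothing.
It fails at once if the spring is overstretched (over 60 mm) (value of joint spring_end above 0.06 m).
It fails at once if the spring's eyes are jerked, rammed or pressed hard (over 40 N of contact on it in all, puller and post together) (contact force between spring and anything else above 40 N).
It fails at once if the gripper touches the spring (contact force between any of the fingers, the arm and spring above 0.5 N).
It fails at once if the gripper or arm touches the film stand or its lever (over 1 N) (contact force between any of the fingers, the arm and stand above 1 N).
It fails at once if another thing on the table is moved more than 20 mm (distance of any of tin1, tin2, tin3, cake1, cake2, wrench, scissors from where it was at the start of the episode above 0.02 m).
It also fails if it takes over 69 s, if anything falls off the work surface, if the arm or the gripper's body presses on something with over 40 N, if the wrist force passes 120 N, or if a joint passes its speed limit or range.

## Working session

There is one attempt and no reset: what is moved stays moved. The work goes in short steps, Python scripts to look and compute and a tool call to move; the robot and the scene stay as the last step left them, time stands still between calls to the robot, and variables do not carry over. Pictures are saved under pics/ and viewed, about 8 in all and at most 12, crops included, and the job is handed in when it is done.

Besides the shell and the picture viewer there is one more tool, called as name(argument=value, ...) on one line, values as JSON. move_arm: Moves the arm, as the interface text tells. Its arguments: {"type":"object","properties":{"deltas":{"type":"array"},"force":{"type":"number"}},"required":["deltas"]}

```bash
mkdir -p pics; cat > h.py <<'E'
import numpy as np, cv2
from station import get_obs,get_image,camera_params,order,ctrl
from scipy.spatial.transform import Rotation as R
def ray(name,uv,obs=None):
    p=camera_params(name);K=np.array(p["camera_matrix"])
    d=np.array([(uv[0]-K[0,2])/K[0,0],(uv[1]-K[1,2])/K[1,1]])
    if name=="wrist":
        r=np.hypot(*d); s=np.sin(r)/r if r>1e-9 else 1
        c=np.array([d[0]*s,-d[1]*s,-np.cos(r)])
        T=np.eye(4);T[:3,:3]=R.from_rotvec(obs["tool_rot"]).as_matrix();T[:3,3]=obs["tool_pos"]
        E=T@np.array(p["tool_from_camera"])
    else:
        dist=p.get("distortion")
        if dist is not None: d=cv2.undistortPoints(np.array([[uv]],float),K,np.array(dist,float)).ravel()
        c=np.array([d[0],-d[1],-1.]);E=np.array(p["extrinsics"])
    v=E[:3,:3]@c
    return E[:3,3],v/np.linalg.norm(v)
def onz(name,uv,z,obs=None):
    o,v=ray(name,uv,obs); return o+v*(z-o[2])/v[2]
def two(rays):
    A=np.zeros((3,3));b=np.zeros(3)
    for o,v in rays:
        P=np.eye(3)-np.outer(v,v);A+=P;b+=P@o
    x=np.linalg.solve(A,b)
    return x,[np.linalg.norm((np.eye(3)-np.outer(v,v))@(x-o)) for o,v in rays]
def snap(name,fn):
    o=get_obs();im=get_image(name);cv2.imwrite("pics/"+fn,im[:,:,::-1]);np.save("pics/"+fn[:-4]+".npy",im)
    import json;json.dump({k:np.array(v).tolist() for k,v in o.items()},open("pics/"+fn[:-4]+".json","w"))
    return o,im
E
python3 - <<'E'
from h import *
for n in("top","scene","wrist"):
    snap(n,n+"0.png");p=camera_params(n);print(n,{k:np.round(np.array(v),3).tolist() for k,v in p.items() if not isinstance(v,str)})
o=get_obs();print(o["t"],o["tool_pos"],o["tool_rot"],o["q"],o["opening"],ctrl.tip_reach)
E
```

```text
top {'camera_matrix': [[527.23, 0.0, 322.578], [0.0, 527.23, 243.587], [0.0, 0.0, 1.0]], 'extrinsics': [[-0.019, 0.995, -0.099, 0.321], [-1.0, -0.017, 0.017, -0.027], [0.015, 0.099, 0.995, 1.469], [0.0, 0.0, 0.0, 1.0]]}
scene {'camera_matrix': [[546.607, 0.0, 326.077], [0.0, 546.607, 242.085], [0.0, 0.0, 1.0]], 'extrinsics': [[0.804, -0.354, 0.477, 1.128], [0.594, 0.48, -0.646, -0.922], [-0.0, 0.803, 0.596, 0.893], [0.0, 0.0, 0.0, 1.0]]}
wrist {'camera_matrix': [[371.648, 0.0, 322.697], [0.0, 371.648, 240.757], [0.0, 0.0, 1.0]], 'tool_from_camera': [[-0.0, 0.955, 0.296, 0.075], [1.0, 0.0, -0.0, 0.0], [-0.0, 0.296, -0.955, -0.117], [0.0, 0.0, 0.0, 1.0]]}
0.15 [0.22333379 0.58323677 0.25530588] [-5.71375015e-01 -3.08868083e+00  2.44960234e-03] [ 1.08600127e+00  5.32114797e-02  1.61403824e+00  1.95939913e-05
  1.47598259e+00 -1.18952764e-01] 0.0852034670287839 0.025
```

View pics/top0.png

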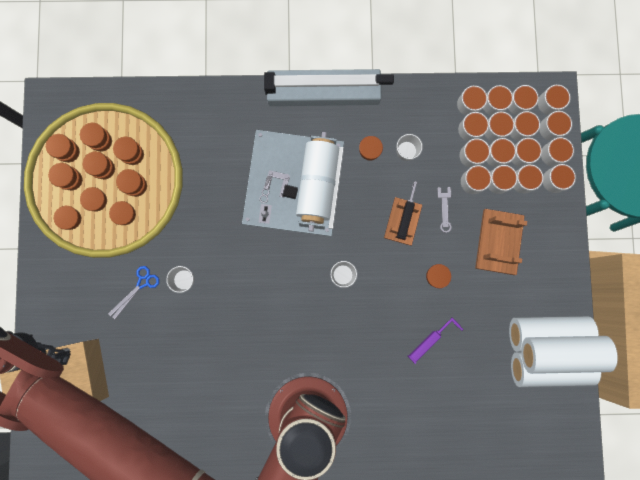

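View pics/scene0.png

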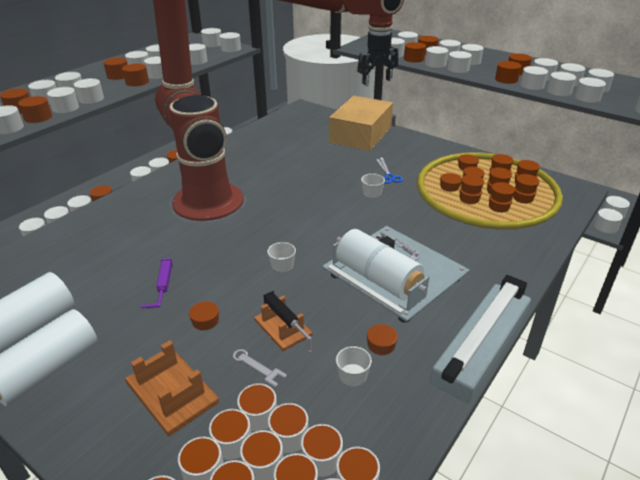

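Candidates for the puller are the black one at top (406,220), lying in the smaller rest (404,221), and the purple one at (435,340) on the bare table. The larger rest at (501,241) is empty. The black one fits the described colours. One enlarged crop will confirm it, along with the stand.

```bash
python3 - <<'E'
from h import *
im=np.load("pics/top0.npy")
a=cv2.resize(im[125:245,235:350],None,fx=3.4,fy=4,interpolation=cv2.INTER_CUBIC)
b=cv2.resize(im[175:255,375:465],None,fx=4.3,fy=6,interpolation=cv2.INTER_CUBIC)
cv2.imwrite("pics/crop1.png",np.hstack([a,b])[:,:,::-1])
h=lambda uv,z:np.round(onz("top",uv,z),4)
for n,uv,z in [("standc",(257,131),.03),("standc2",(243,224),.03),("c3",(333,234),.03),("c4",(344,141),.03),("anchor",(265,213),.05),("handleA",(408,203),.066),("handleB",(403,238),.066),("tip",(414,184),.05),("tin",(409,147),.048),("cake",(371,148),.034),("tin",(344,273),.048),("wrench",(445,210),.0)]:print(n,h(uv,z))
E
```

```text
standc [0.7848 0.1269 0.03  ]
standc2 [0.5229 0.167  0.03  ]
c3 [ 0.491  -0.0798  0.03  ]
c4 [ 0.7526 -0.116   0.03  ]
anchor [0.5492 0.1046 0.05  ]
handleA [ 0.5676 -0.283   0.066 ]
handleB [ 0.4727 -0.2662  0.066 ]
tip [ 0.6229 -0.3042  0.05  ]
tin [ 0.7276 -0.2945  0.048 ]
cake [ 0.7303 -0.1907  0.034 ]
tin [ 0.3825 -0.1066  0.048 ]
wrench [ 0.5574 -0.3992  0.    ]
```

View pics/crop1.png

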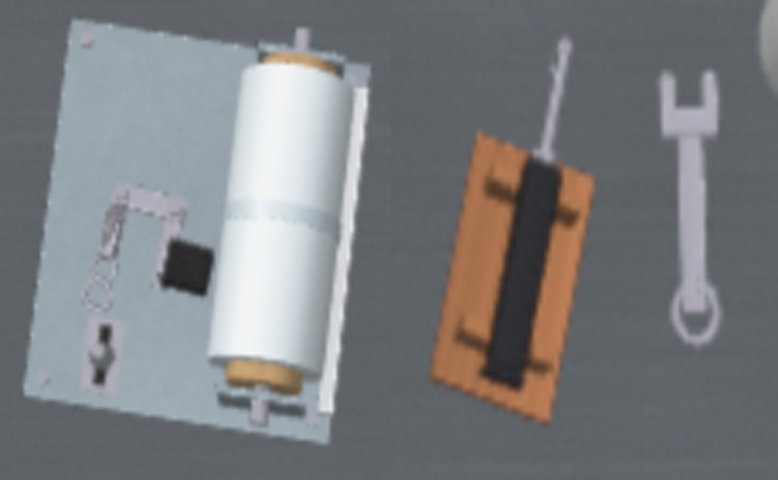

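The crop confirms it: the black-handled puller lies in the small rest, and the stand has its post at about (100,350) in the crop with the eyes at (98,290). Next I move the wrist camera over the stand, on the way to the rest.

```bash
cat >> h.py <<'E'
def to(p,yaw=None):
    "world pos, yaw (deg) of tool y -> tool deltas"
    o=get_obs();M=R.from_rotvec(o["tool_rot"]).as_matrix()
    cur=np.degrees(np.arctan2(M[1,1],M[0,1]))
    d=M.T@(np.array(p)-o["tool_pos"])
    t=0 if yaw is None else -((yaw-cur+90)%180-90)
    print("cur",np.round(o["tool_pos"],4),"yaw",round(cur,2),"tilt",np.round(M[:,2],4),"f",np.round(o["contact_force"],1),"t",o["t"]);print("delta",np.round(d,4),"turn",round(t,2))
E
python3 - <<'E'
from h import *
to((.58,.10,.22),81.3)
E
```

```text
cur [0.2233 0.5832 0.2553] yaw 69.04 tilt [-8.0e-04 -1.4e-03 -1.0e+00] f [ 0.8 -0.4  0.7] t 0.15
delta [-0.5059 -0.3236  0.0357] turn -12.26
```

move_arm(deltas=[1,-0.506,-0.324,0.036,-12.3,1,-0.506,-0.324,0.036,-12.3,1,-0.506,-0.324,0.036,-12.3,1,-0.506,-0.324,0.036,-12.3,1,-0.506,-0.324,0.036,-12.3,1,-0.506,-0.324,0.036,-12.3,1,-0.506,-0.324,0.036,-12.3,1,-0.506,-0.324,0.036,-12.3,1,-0.506,-0.324,0.036,-12.3,1,-0.506,-0.324,0.036,-12.3])

```text
t: 1.15
tool_pos: [0.5195, 0.1808, 0.2257]
tool_rot: [-0.237, -3.132, 0.002]
contact_force: [0.8, 0.5, -0.5]
opening: 0.0854
```

```bash
python3 -c "
from h import *
to((.58,.10,.22),81.3)"
```

```text
cur [0.5195 0.1808 0.2257] yaw 81.33 tilt [-8.0e-04 -1.3e-03 -1.0e+00] f [ 0.8  0.5 -0.5] t 1.15
delta [-0.072  -0.0707  0.0058] turn 0.03
```

move_arm(deltas=[1,-0.072,-0.071,0.006,0,1,-0.072,-0.071,0.006,0,1,-0.072,-0.071,0.006,0,1,-0.072,-0.071,0.006,0,1,-0.072,-0.071,0.006,0,1,-0.072,-0.071,0.006,0])

```text
t: 1.75
tool_pos: [0.5793, 0.101, 0.2198]
tool_rot: [-0.234, -3.132, 0.002]
contact_force: [-0.4, 0.7, -0.3]
opening: 0.0856
```

```bash
python3 - <<'E'
from h import *
o,im=snap("wrist","w1.png");print(o["tool_pos"])
to((.53,-.11,.22),80)
E
```

```text
[0.57931549 0.1009929  0.21984636]
cur [0.5794 0.101  0.2199] yaw 81.44 tilt [-7.0e-04 -1.1e-03 -1.0e+00] f [-0.3  0.8  0.7] t 1.8
delta [ 1.74e-02 -2.16e-01  2.00e-04] turn 1.44
```

View pics/w1.png

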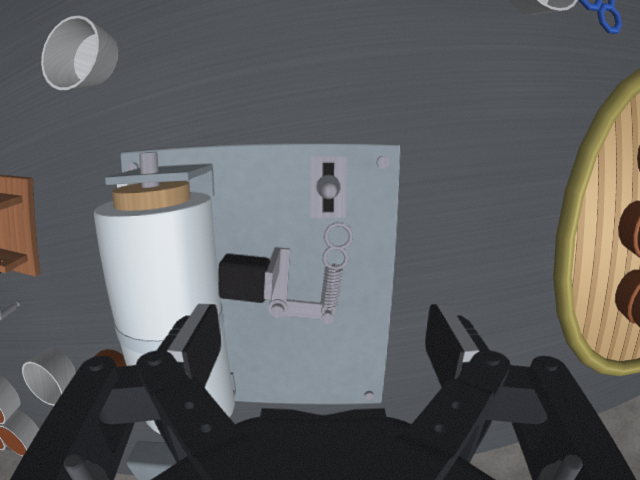

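The wrist view shows the post's ball head at (328,187), large eye (337,236), small eye (334,257), lever pin (327,317), pivot (279,310) and plate corner (400,146). I take a second, closer view for height and precision.

```bash
python3 - <<'E'
from h import *
import json
o=json.load(open("pics/w1.json"))
for n,uv,z in [("cornerFL",(400,146),.03),("cornerFR",(122,153),.03),("cornerBL",(383,403),.03),("head",(328,187),.051),("big",(337,236),.042),("small",(334,257),.042),("pin",(327,317),.042),("pivot",(279,310),.042),("slotA",(328,157),.032),("slotB",(329,217),.032)]:print(n,np.round(onz("wrist",uv,z,o),4))
to((.60,.12,.175),81.3)
E
```

```text
cornerFL [0.5275 0.1736 0.03  ]
cornerFR [ 0.4899 -0.0697  0.03  ]
cornerBL [0.7926 0.1354 0.03  ]
head [0.5503 0.1095 0.051 ]
big [0.5934 0.1108 0.042 ]
small [0.6113 0.1058 0.042 ]
pin [0.6674 0.0916 0.042 ]
pivot [0.6542 0.05   0.042 ]
slotA [0.5286 0.113  0.032 ]
slotB [0.5788 0.1064 0.032 ]
cur [0.5794 0.101  0.2199] yaw 81.44 tilt [-7.0e-04 -1.1e-03 -1.0e+00] f [-0.3  0.8  0.7] t 1.8
delta [-0.0176  0.0219  0.0449] turn 0.14
```

move_arm(deltas=[1,-0.018,0.022,0.045,0,1,-0.018,0.022,0.045,0,1,-0.018,0.022,0.045,0,1,-0.018,0.022,0.045,0])

```text
t: 2.2
tool_pos: [0.6005, 0.1205, 0.1762]
tool_rot: [0.233, 3.132, -0.002]
contact_force: [-0.2, 0.0, 0.4]
opening: 0.0854
```

```bash
python3 - <<'E'
from h import *
o,im=snap("wrist","w2.png")
cv2.imwrite("pics/w2c.png",cv2.resize(im[20:320,180:480],None,fx=2,fy=2,interpolation=cv2.INTER_CUBIC)[:,:,::-1])
to((.53,-.25,.22),80)
E
```

```text
cur [0.6009 0.1203 0.1769] yaw 81.47 tilt [ 0.0021 -0.0011 -1.    ] f [ 0.7 -0.3 -0.6] t 2.25
delta [ 0.0151 -0.3767 -0.0429] turn 1.47
```

View pics/w2c.png

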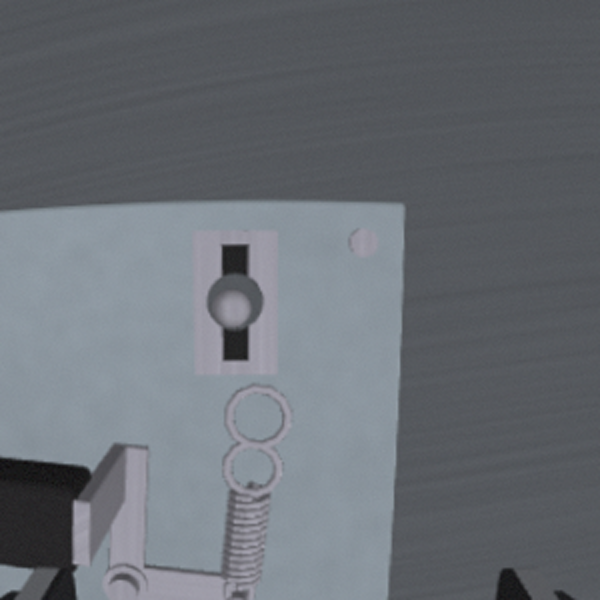

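```bash
python3 - <<'E'
from h import *
import json
o1=json.load(open("pics/w1.json"));o2=json.load(open("pics/w2.json"))
P={}
for n,a,b,z in [("FL",(400,146),(382,123),.03),("screw",(383,162),(361.5,141),.03),("head",(328,187),(298,171),.051),("big",(337,236),(309.5,227.5),.042),("small",(334,257),(306.5,253.5),.042),("pivot",(279,310),(242.5,311.5),.05),("slotA",(328.5,157),(297.5,135.5),.032),("slotB",(328.5,217),(298,207.5),.032)]:
    x,r=two([ray("wrist",a,o1),ray("wrist",b,o2)])
    p=(onz("wrist",a,z,o1)+onz("wrist",b,z,o2))/2
    print(n,"tri",np.round(x,4),"res",np.round(r,4),"z1",np.round(onz("wrist",a,z,o1),4),"z2",np.round(onz("wrist",b,z,o2),4));P[n]=p
# stand frame by fit: FL(-135,125), pivot(10,20), slot mid
from numpy import array as A
src=A([[-.135,.125],[.010,.020],[-.098,.065]]);dst=A([P["FL"][:2],P["pivot"][:2],(P["slotA"][:2]+P["slotB"][:2])/2])
s0,d0=src.mean(0),dst.mean(0);H=(src-s0).T@(dst-d0);th=np.arctan2(H[0,1]-H[1,0],H[0,0]+H[1,1])
c,s=np.cos(th),np.sin(th);M=A([[c,-s],[s,c]]);t=d0-M@s0
print("yaw",np.degrees(th),"origin",t,"resid mm",np.round(1000*(dst-(src@M.T+t)),1))
for n in P: print(n,"stand",np.round(1000*(P[n][:2]-t)@M,1))
print("pin0",M@[.01,.065]+t)
E
```

```text
FL tri [0.5279 0.1743 0.0261] res [0.0002 0.0002] z1 [0.5275 0.1736 0.03  ] z2 [0.528  0.1735 0.03  ]
screw tri [0.5386 0.1569 0.035 ] res [0.0001 0.0001] z1 [0.5391 0.1577 0.03  ] z2 [0.5389 0.1573 0.03  ]
head tri [0.5541 0.1093 0.026 ] res [0.0001 0.0001] z1 [0.5503 0.1095 0.051 ] z2 [0.5515 0.1115 0.051 ]
big tri [0.597  0.111  0.0281] res [0.0005 0.0005] z1 [0.5934 0.1108 0.042 ] z2 [0.5928 0.1123 0.042 ]
small tri [0.6174 0.1054 0.025 ] res [0. 0.] z1 [0.6113 0.1058 0.042 ] z2 [0.6116 0.1071 0.042 ]
pivot tri [0.6507 0.0511 0.0464] res [0.0012 0.0012] z1 [0.6502 0.0517 0.05  ] z2 [0.6476 0.0525 0.05  ]
slotA tri [0.5286 0.1134 0.0318] res [0.0001 0.0001] z1 [0.5287 0.1134 0.032 ] z2 [0.5285 0.1135 0.032 ]
slotB tri [0.5791 0.1058 0.0319] res [0.0004 0.0004] z1 [0.5787 0.106  0.032 ] z2 [0.5795 0.1056 0.032 ]
yaw -9.04258359762911 origin [0.63922583 0.03094493] resid mm [[ 2.2 -2.1]
 [-3.4  3. ]
 [ 1.2 -0.9]]
FL stand [-132.5  123.3]
screw stand [-118.9  109.2]
head stand [-99.7  64.7]
big stand [-58.2  72.3]
small stand [-39.3  70.2]
pivot stand [ 6.2 22.4]
slotA stand [-122.2   64.1]
slotB stand [-71.1  64.5]
pin0 [0.6593175  0.09356541]
```

move_arm(deltas=[1,0.02,-0.02,-0.05,1.5,1,0.02,-0.36,-0.05,1.5,1,0.02,-0.36,-0.05,1.5,1,0.02,-0.36,-0.05,1.5,1,0.02,-0.36,-0.05,1.5,1,0.02,-0.36,-0.05,1.5,1,0.02,-0.36,-0.05,1.5,1,0.02,-0.36,-0.05,1.5,1,0.02,-0.36,-0.05,1.5,1,0.02,-0.36,-0.05,1.5])

```text
t: 3.25
tool_pos: [0.5276, -0.2337, 0.2288]
tool_rot: [0.278, 3.125, -0.002]
contact_force: [-0.8, -0.8, 0.7]
opening: 0.0852
```

```bash
python3 - <<'E'
from h import *
o,im=snap("wrist","w3.png");print(o["tool_pos"])
E
```

```text
[ 0.52757957 -0.23374823  0.22883716]
```

View pics/w3.png

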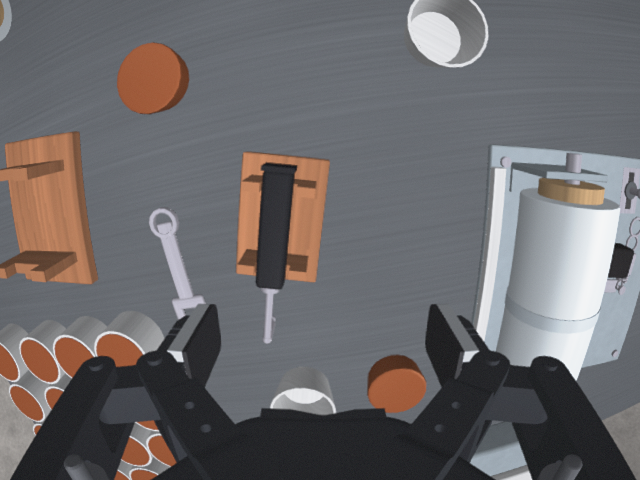

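w3 shows the black handle from (280,168) to (270,288), its pin tip near (268,340), and the rest's plank between (243,152) and (316,282). I'll grasp with the gripper turned half round, so the wrist camera looks down on the pin.

```bash
python3 - <<'E'
from h import *
import json
o3=json.load(open("pics/w3.json"))
def rect(im,r0,r1,c0,c1,thr):
    g=im[r0:r1,c0:c1].max(2)<thr
    m=g.astype(np.uint8);n,l,s,_=cv2.connectedComponentsWithStats(m);k=1+np.argmax(s[1:,4])
    pts=np.argwhere(l==k)[:,::-1]+[c0,r0];print(s[k,4]);return cv2.minAreaRect(pts.astype(np.float32))
w=rect(np.load("pics/w3.npy"),150,300,245,305,50);t=rect(np.load("pics/top0.npy"),190,245,390,425,50)
print(w,t)
x,r=two([ray("wrist",w[0],o3),ray("top",t[0])]);print("handle tri",np.round(x,4),r)
for z in(.066,.060):print("wrist",onz("wrist",w[0],z,o3),"top",onz("top",t[0],z))
b=cv2.boxPoints(w);b=b[np.argsort(b[:,1])];A=onz("wrist",b[:2].mean(0),.066,o3);B=onz("wrist",b[2:].mean(0),.066,o3);print(A,B,"len",np.linalg.norm(B-A),"yaw",np.degrees(np.arctan2(*(B-A)[1::-1])),"mid",(A+B)/2)
b=cv2.boxPoints(t);b=b[np.argsort(b[:,1])];A=onz("top",b[:2].mean(0),.066);B=onz("top",b[2:].mean(0),.066);print("top yaw",np.degrees(np.arctan2(*(A-B)[1::-1])),np.linalg.norm(A-B),(A+B)/2)
C=[onz("wrist",p,.012,o3) for p in((243,152),(330,160),(316,282),(236,274))];print("rest c",np.mean(C,0),"yaw",np.degrees(np.arctan2(*(C[2]+C[3]-C[0]-C[1])[1::-1])))
tip=onz("wrist",(268,341),.05,o3);print("tip end",tip)
print("q",get_obs()["q"])
for n,uv,z in[("big",(263.8,198),.042),("small",(265.9,191),.042),("head",(265,212.5),.051),("pin",(270.9,173.8),.045)]:print(n,np.round(onz("top",uv,z),4))
E
```

```text
618
26
((273.6931457519531, 229.18276977539062), (30.311603546142578, 115.68236541748047), 4.763641834259033) ((401.20001220703125, 234.39999389648438), (7.589465618133545, 6.957010269165039), 18.434947967529297)
handle tri [ 0.4471 -0.2129  0.3721] [np.float64(0.00249283133972561), np.float64(0.002492831339725592)]
wrist [ 0.52403917 -0.27228201  0.066     ] top [ 0.48252631 -0.26164993  0.066     ]
wrist [ 0.52555142 -0.27339696  0.06      ] top [ 0.48321484 -0.26265485  0.06      ]
[ 0.48022714 -0.25927372  0.066     ] [ 0.57189361 -0.28719241  0.066     ] len 0.09582377337916646 yaw -16.939065936751184 mid [ 0.52606037 -0.27323307  0.066     ]
top yaw -20.193937158555656 0.018900000757896208 [ 0.48253216 -0.26165208  0.066     ]
rest c [ 0.52955678 -0.27428661  0.012     ] yaw -16.634063089073702
tip end [ 0.63381849 -0.30532994  0.05      ]
q [-5.44577305e-01 -4.54240562e-02  1.75817342e+00  7.37177354e-04
  1.42451753e+00 -1.93994062e+00]
big [0.5921 0.1083 0.042 ]
small [0.6115 0.1024 0.042 ]
head [0.5504 0.1045 0.051 ]
pin [0.6586 0.088  0.045 ]
```

move_arm(deltas=[1,0,0,0,86,1,0,0,0,86,1,0,0,0,86,1,0,0,0,86,1,0,0,0,86,1,0,0,0,86,1,0,0,0,86,1,0,0,0,86,1,0,0,0,86,1,0,0,0,86])

```text
t: 4.3
tool_pos: [0.5283, -0.2307, 0.229]
tool_rot: [2.334, 2.096, 0.004]
contact_force: [0.3, -0.2, -0.5]
opening: 0.0851
```

move_arm(deltas=[1,0,0,0,86,1,0,0,0,86,1,0,0,0,86,1,0,0,0,86,1,0,0,0,86,1,0,0,0,86,1,0,0,0,86,1,0,0,0,86,1,0,0,0,86,1,0,0,0,86])

```text
t: 5.3
tool_pos: [0.5288, -0.2287, 0.2296]
tool_rot: [3.139, -0.058, 0.009]
contact_force: [-0.2, -0.6, -0.0]
opening: 0.0855
```

```bash
python3 - <<'E'
from h import *
import json
o3=json.load(open("pics/w3.json"));i3=np.load("pics/w3.npy")
o4,i4=snap("wrist","w4.png")
def rect(im,near,thr=80):
    m=(im.max(2)<thr).astype(np.uint8);m=cv2.morphologyEx(m,cv2.MORPH_OPEN,np.ones((5,5)))
    n,l,s,c=cv2.connectedComponentsWithStats(m)
    k=min((i for i in range(1,n) if 1500<s[i,4]<9000),key=lambda i:np.hypot(*(c[i]-near)))
    p=np.argwhere(l==k)[:,::-1].astype(np.float32);r=cv2.minAreaRect(p);print(s[k],c[k],r);return r
rs=[]
for im,o,near in((i3,o3,(274,229)),(i4,o4,(360,230))):
    try:r=rect(im,near)
    except Exception as e:print(e);continue
    b=cv2.boxPoints(r);b=b[np.argsort(b[:,1])];e=[onz("wrist",b[:2].mean(0),.06,o),onz("wrist",b[2:].mean(0),.06,o)]
    d=e[1]-e[0];print("ends",np.round(e,4),"yaw",np.degrees(np.arctan2(d[1],d[0])));rs.append(ray("wrist",r[0],o))
x,q=two(rs);print("tri",x,q)
to((x[0],x[1],.11),75)
cv2.imwrite("pics/w4b.png",i4[0:300,200:500][:,:,::-1])
A=onz("top",(411,201.3),.066);B=onz("top",(400.8,238),.066);print("top",(A+B)/2,np.degrees(np.arctan2(*(A-B)[1::-1])),np.linalg.norm(A-B))
E
```

```text
[ 256  163   40  126 3743] [274.06759284 224.44803633] ((273.70489501953125, 225.7458953857422), (32.32126235961914, 124.667724609375), 5.19442892074585)
ends [[ 0.4733 -0.2582  0.06  ]
 [ 0.5737 -0.2896  0.06  ]] yaw -17.33601580665602
[ 346  165   64  127 3968] [377.36819556 227.76512097] ((376.6624450683594, 227.84249877929688), (34.42947006225586, 126.4212417602539), 16.417232513427734)
ends [[ 0.5752 -0.2868  0.06  ]
 [ 0.4737 -0.2576  0.06  ]] yaw 163.92305648980724
tri [ 0.52365368 -0.27423685  0.0498666 ] [np.float64(0.0004254292367741758), np.float64(0.00042542923677415807)]
cur [ 0.5288 -0.2288  0.2296] yaw -92.32 tilt [ 0.0056 -0.0018 -1.    ] f [-0.1  0.2  0.4] t 5.35
delta [-0.004   0.0454  0.1196] turn 12.68
top [ 0.52247662 -0.27574515  0.066     ] -17.335066601014628 0.10403714173735598
```

View pics/w4.png

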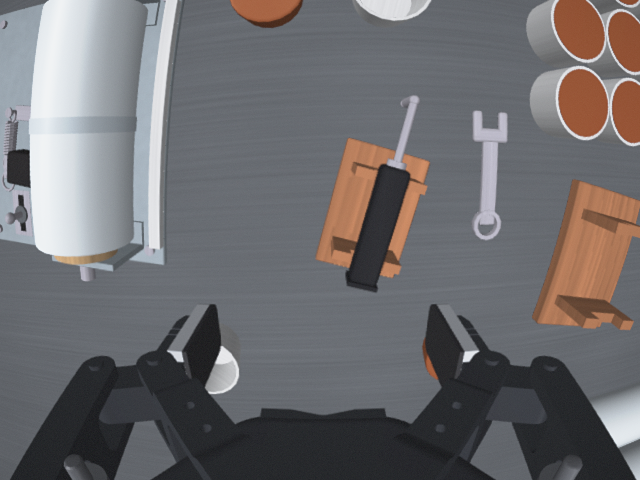

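w4 shows the handle from (395,170) to (363,285) in the small rest and the pin at (411,100), with nothing near the finger paths. Views so far: 7. Now the approach.

move_arm(deltas=[1,-0.003,0.0447,0.08,14.4,1,-0.003,0.0447,0.12,14.4,1,-0.003,0.0447,0.12,14.4,1,-0.003,0.0447,0.12,14.4,1,-0.003,0.0447,0.12,14.4])

```text
t: 5.85
tool_pos: [0.5252, -0.2726, 0.1103]
tool_rot: [3.108, -0.452, 0.009]
contact_force: [-0.2, -0.5, 0.0]
opening: 0.0856
```

```bash
python3 -c "
from h import *
to((.5245,-.2735,.060),-106.7)"
```

```text
cur [ 0.5252 -0.2726  0.1103] yaw -106.57 tilt [ 0.0058 -0.0016 -1.    ] f [-0.2 -0.5  0. ] t 5.85
delta [-0.0007  0.0011  0.0503] turn 0.13
```

move_arm(deltas=[1,-0.001,0.001,0.025,0.1,1,-0.001,0.001,0.05,0.1,1,-0.001,0.001,0.05,0.1,-1,-0.001,0.001,0.05,0.1,-1,-0.001,0.001,0.05,0.1,-1,-0.001,0.001,0.05,0.1,-1,-0.001,0.001,0.05,0.1,-1,-0.001,0.001,0.05,0.1,-1,-0.001,0.001,0.05,0.1,-1,-0.001,0.001,0.05,0.1], force=60)

```text
t: 6.85
tool_pos: [0.5251, -0.2739, 0.0617]
tool_rot: [3.107, -0.455, 0.012]
contact_force: [-0.1, 0.6, 6.0]
opening: 0.0232
```

```bash
python3 -c "
from h import *
to((.5245,-.2735,.15))
print(get_obs()['opening'])"
```

```text
cur [ 0.5251 -0.2739  0.0617] yaw -106.67 tilt [ 0.0076 -0.0027 -1.    ] f [-0.1  0.6  6. ] t 6.85
delta [ 0.0001 -0.0002 -0.0883] turn 0
0.0232498472153111
```

move_arm(deltas=[-1,0,0,-0.02,0,-1,0,0,-0.05,0,-1,0,0,-0.1,0,-1,0,0,-0.14,0,-1,0,0,-0.14,0])

```text
t: 7.35
tool_pos: [0.5269, -0.2756, 0.2094]
tool_rot: [3.101, -0.454, 0.03]
contact_force: [0.5, -0.0, -1.0]
opening: 0.0237
```

```bash
python3 -c "
from h import *
to((.500,.123,.20),-99)
print(get_obs()['opening'])"
```

```text
cur [ 0.5269 -0.2756  0.2094] yaw -106.67 tilt [ 0.018  -0.0099 -0.9998] f [ 0.5 -0.  -1. ] t 7.35
delta [-0.1403 -0.3742  0.005 ] turn -7.67
0.023694006429541
```

move_arm(deltas=[-1,-0.14,-0.374,0.0,-7.7,-1,-0.14,-0.374,0.0,-7.7,-1,-0.14,-0.374,0.0,-7.7,-1,-0.14,-0.374,0.0,-7.7,-1,-0.14,-0.374,0.0,-7.7,-1,-0.14,-0.374,0.0,-7.7,-1,-0.14,-0.374,0.0,-7.7,-1,-0.14,-0.374,0.0,-7.7,-1,-0.14,-0.374,0.0,-7.7,-1,-0.14,-0.374,0.0,-7.7])

```text
t: 8.35
tool_pos: [0.4991, 0.1235, 0.2034]
tool_rot: [3.123, -0.241, 0.025]
contact_force: [-0.6, -0.9, -1.6]
opening: 0.0231
```

move_arm(deltas=[-1,0,0,0,0,-1,0,0,0,0])

```text
t: 8.55
tool_pos: [0.4989, 0.1223, 0.2025]
tool_rot: [3.122, -0.244, 0.023]
contact_force: [-0.8, -0.4, -1.2]
opening: 0.0231
```

```bash
python3 - <<'E'
from h import *
o,im=snap("wrist","w5.png");to((.500,.123,.16),-99)
p=np.linalg.inv(R.from_rotvec(o["tool_rot"]).as_matrix());print(np.round(p,3))
E
```

```text
cur [0.499  0.1222 0.2027] yaw -98.94 tilt [ 0.0144 -0.0111 -0.9998] f [-0.7  0.2 -1.1] t 8.6
delta [ 0.0001 -0.0013  0.0427] turn 0.06
[[ 0.988 -0.155  0.015]
 [-0.155 -0.988  0.009]
 [ 0.014 -0.011 -1.   ]]
```

View pics/w5.png

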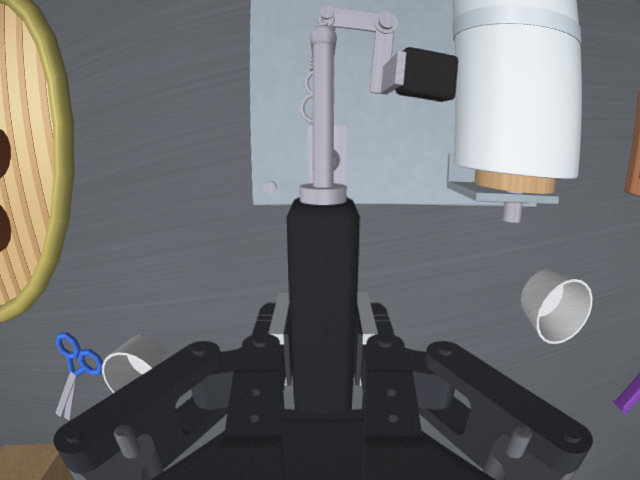

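w5 shows the puller held with its bend at (322,33), the collar at (323,192), the left edges of the eyes at (304,82) and (300,108), and the post half hidden at (333,158). Next I work out the pin and eye positions.

```bash
python3 - <<'E'
from h import *
import json
o=json.load(open("pics/w5.json"));M=R.from_rotvec(o["tool_rot"]).as_matrix();T=np.array(o["tool_pos"])
def ontool(uv,z):
    c,v=ray("wrist",uv,o);c=M.T@(c-T);v=M.T@v;return c+v*(z-c[2])/v[2]
print("bend (axis)",ontool((322,33),.0077),"collar",ontool((323,192),.0077-.0),"handle front edge top",ontool((323,203),.0077-.012))
for n,uv,z in[("big",(315,108),.042),("small",(317.5,82),.042),("FL",(253,205),.03),("leverpin",(327,14),.045),("pivot",(386,22),.045),("head",(332,157),.051)]:print(n,np.round(onz("wrist",uv,z,o),4))
for x in(.104,.106,.108):print("tip@",x,T+M@[x,0,.0407])
E
```

```text
bend (axis) [ 0.10964056 -0.00032405  0.0077    ] collar [5.52028026e-02 1.70838788e-07 7.70000000e-03] handle front edge top [ 5.38070414e-02 -3.56860519e-06 -4.30000000e-03]
big [0.5931 0.1119 0.042 ]
small [0.6123 0.107  0.042 ]
FL [0.5265 0.1733 0.03  ]
leverpin [0.6637 0.0919 0.045 ]
pivot [0.6521 0.0494 0.045 ]
head [0.5554 0.1054 0.051 ]
tip@ 0.104 [0.6021645  0.10567231 0.16337308]
tip@ 0.106 [0.60414005 0.10536201 0.16340394]
tip@ 0.108 [0.60611559 0.10505171 0.16343479]
```

```bash
python3 -c "
from h import *
to((.505,.1237,.112),-99)
to((.505,.1237,.0815),-99)"
```

```text
cur [0.499  0.1222 0.2027] yaw -98.94 tilt [ 0.0144 -0.0111 -0.9998] f [-0.7  0.2 -1.1] t 8.6
delta [ 0.0042 -0.0032  0.0908] turn 0.06
cur [0.499  0.1222 0.2027] yaw -98.94 tilt [ 0.0144 -0.0111 -0.9998] f [-0.7  0.2 -1.1] t 8.6
delta [ 0.0037 -0.0034  0.1213] turn 0.06
```

move_arm(deltas=[-1,0.0042,-0.0032,0.03,0,-1,0.0042,-0.0032,0.06,0,-1,0.0042,-0.0032,0.088,0,-1,0.0042,-0.0032,0.088,0,-1,0.0042,-0.0032,0.088,0,-1,0.0042,-0.0032,0.088,0])

```text
t: 9.2
tool_pos: [0.5064, 0.1235, 0.1169]
tool_rot: [3.123, -0.245, 0.029]
contact_force: [0.4, 0.0, -1.3]
opening: 0.0235
```

```bash
python3 - <<'E'
from h import *
o,im=snap("wrist","w6.png")
M=R.from_rotvec(o["tool_rot"]).as_matrix();print("tip",np.array(o["tool_pos"])+M@[.1075,0,.0407])
to((.505,.1237,.0815),-99)
cv2.imwrite("pics/w6c.png",cv2.resize(im[0:240,180:480],None,fx=2,fy=2,interpolation=cv2.INTER_CUBIC)[:,:,::-1])
E
```

```text
tip [0.61329913 0.10624742 0.07831773]
cur [0.5066 0.1236 0.1172] yaw -98.98 tilt [ 0.0184 -0.0106 -0.9998] f [-0.5 -0.1 -0.5] t 9.25
delta [-0.0023 -0.0001  0.0357] turn 0.02
```

View pics/w6c.png

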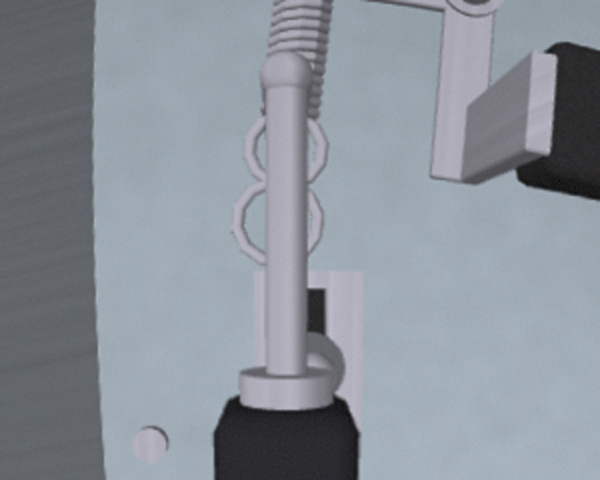

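```bash
python3 - <<'E'
from h import *
import json
o=json.load(open("pics/w6.json"))
for n,uv,z in[("big",(319,112.5),.042),("small",(323,75),.042),("slotA?",(334.5,155),.032),("head",(341,180),.051)]:print(n,np.round(onz("wrist",uv,z,o),4))
M=R.from_rotvec(o["tool_rot"]).as_matrix();T=np.array(o["tool_pos"])
c,v=ray("wrist",(323,36),o);c=M.T@(c-T);v=M.T@v
for z in(.0077,.0032):print("bend",c+v*(z-c[2])/v[2])
E
```

```text
big [0.5922 0.1114 0.042 ]
small [0.6114 0.1062 0.042 ]
slotA? [0.5685 0.1066 0.032 ]
head [0.5567 0.1059 0.051 ]
bend [1.08561426e-01 5.65975121e-06 7.70000000e-03]
bend [1.07416889e-01 4.02677881e-06 3.20000000e-03]
```

move_arm(deltas=[-1,-0.0026,0,0.005,0,-1,-0.0026,0,0.012,0,-1,-0.0026,0,0.018,0,-1,-0.0026,0,0.024,0,-1,-0.0026,0,0.029,0,-1,-0.0026,0,0.033,0,-1,-0.0026,0,0.036,0,-1,-0.0026,0,0.036,0,-1,-0.0026,0,0.036,0])

```text
t: 10.15
tool_pos: [0.5047, 0.1237, 0.0812]
tool_rot: [3.123, -0.245, 0.03]
contact_force: [1.0, 0.7, -0.3]
opening: 0.0232
```

```bash
cat >> h.py <<'E'
def tip():
    o=get_obs();M=R.from_rotvec(o["tool_rot"]).as_matrix();p=np.array(o["tool_pos"])+M@[.1075,0,.0407]
    print("tip",np.round(p,4),"f",np.round(o["contact_force"],1),"t",o["t"],"op",round(o["opening"],4),"tilt",np.round(M[:,2],4));return p
E
python3 -c "
from h import *
tip()"
```

```text
tip [0.6117 0.1065 0.0427] f [ 1.   0.7 -0.3] t 10.15 op 0.0232 tilt [ 0.0185 -0.0106 -0.9998]
```

```bash
cat >> h.py <<'E'
U=np.array([.9885,-.1513]);V=np.array([.1513,.9885]);S0=np.array([.5539,.1096])
def st(p): d=np.array(p[:2])-S0; return np.array([d@U*1000-98,d@V*1000+65,p[2]*1000])
def go(*targets):
    "tip targets in stand mm (x,y,z world)"
    p=tip();print("stand",np.round(st(p),1));M=R.from_rotvec(get_obs()["tool_rot"]).as_matrix()
    for x,y,z in targets:
        w=np.append(S0+((x+98)*U+(y-65)*V)/1000,z/1000);print((x,y,z),np.round(M.T@(w-p),4))
E
python3 - <<'E'
from h import *
import json
for f,c,s in(("w1",(328,187),(328,189)),("w2",(298,171),(297,174.5))):
    o=json.load(open(f"pics/{f}.json"))
    print(f,"collar",np.round([st(onz("wrist",c,z,o)) for z in(.032,.036)],1),"ball",np.round(st(onz("wrist",s,.053,o)),1))
go((-62,65,42.5))
E
```

```text
w1 collar [[-100.1   64.3   32. ]
 [-100.7   64.2   36. ]] ball [-101.8   64.    53. ]
w2 collar [[-100.2   64.9   32. ]
 [-100.6   65.2   36. ]] ball [-100.3   65.7   53. ]
tip [0.6117 0.1065 0.0427] f [ 1.   0.7 -0.3] t 10.15 op 0.0232 tilt [ 0.0185 -0.0106 -0.9998]
stand [-40.4  70.6  42.7]
(-62, 65, 42.5) [-0.0215  0.0057 -0.0002]
```

move_arm(deltas=[-1,-0.003,0.001,0,0,-1,-0.006,0.002,0,0,-1,-0.009,0.003,0,0,-1,-0.012,0.004,0,0,-1,-0.014,0.005,0,0,-1,-0.016,0.0057,0,0,-1,-0.018,0.0057,0,0,-1,-0.02,0.0057,0,0,-1,-0.0215,0.0057,0,0,-1,-0.0215,0.0057,0,0])

```text
t: 11.15
tool_pos: [0.483, 0.1214, 0.0811]
tool_rot: [3.123, -0.245, 0.032]
contact_force: [5.8, -0.2, -1.4]
opening: 0.0231
```

```bash
python3 - <<'E'
from h import *
go((-72,65,42.5),(-72,65,60))
o,im=snap("wrist","w7.png")
E
```

```text
tip [0.59   0.1042 0.0427] f [ 5.8 -0.2 -1.4] t 11.15 op 0.0231 tilt [ 0.0199 -0.0106 -0.9997]
stand [-61.5  65.2  42.7]
(-72, 65, 42.5) [-0.0105  0.0002  0.    ]
(-72, 65, 60) [-0.0101  0.0003 -0.0175]
```

move_arm(deltas=[-1,-0.0002,0.0002,-0.003,0,-1,0,0.0002,-0.006,0,-1,0.0002,0.0002,-0.009,0,-1,0.0002,0.0002,-0.012,0,-1,0.0004,0.0002,-0.015,0,-1,0.0004,0.0002,-0.018,0,-1,0.0004,0.0002,-0.021,0,-1,0.0004,0.0002,-0.023,0,-1,0.0004,0.0002,-0.023,0])

```text
t: 12.1
tool_pos: [0.4826, 0.1213, 0.1035]
tool_rot: [3.123, -0.245, 0.031]
contact_force: [5.3, 0.3, -4.4]
opening: 0.0228
```

```bash
python3 - <<'E'
from h import *
go((-80,65,65.5),(-90,65,65.5))
o,im=snap("wrist","w8.png")
a=cv2.imread("pics/w7.png")[0:240,200:460];b=cv2.imread("pics/w8.png")[0:240,200:460]
cv2.imwrite("pics/w78.png",cv2.resize(np.hstack([a,b]),None,fx=1.5,fy=1.5,interpolation=cv2.INTER_CUBIC))
E
```

```text
tip [0.5895 0.1041 0.065 ] f [ 5.3  0.3 -4.4] t 12.1 op 0.0228 tilt [ 0.0188 -0.0108 -0.9998]
stand [-62.  65.  65.]
(-80, 65, 65.5) [-0.018   0.0001 -0.0008]
(-90, 65, 65.5) [-0.028   0.0001 -0.001 ]
```

View pics/w78.png

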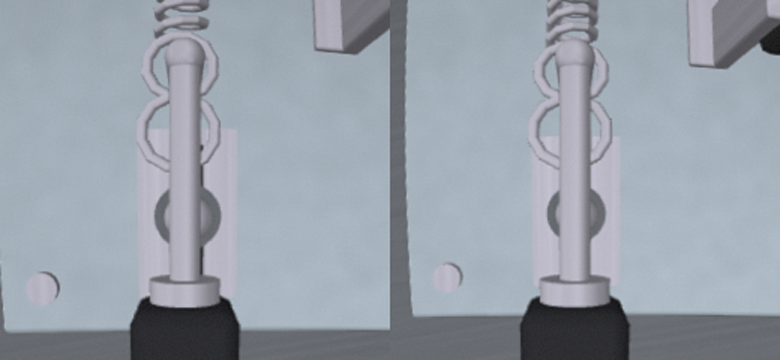

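The view shows the small eye on the pin, the big eye lifted at crop (571,130), and the post collar at (577,213). The hook therefore sits about 2 mm to the left of the post, so I correct sideways while pulling on.

move_arm(deltas=[-1,-0.003,0.0004,-0.0002,0,-1,-0.006,0.0008,-0.0004,0,-1,-0.009,0.0012,-0.0006,0,-1,-0.012,0.0016,-0.0008,0,-1,-0.015,0.0016,-0.001,0,-1,-0.018,0.0016,-0.001,0,-1,-0.021,0.0016,-0.001,0,-1,-0.0235,0.0016,-0.001,0,-1,-0.0265,0.0016,-0.001,0,-1,-0.0265,0.0016,-0.001,0])

```text
t: 13.15
tool_pos: [0.4581, 0.1236, 0.1045]
tool_rot: [3.123, -0.245, 0.04]
contact_force: [12.3, -1.8, -5.9]
opening: 0.0231
```

```bash
python3 - <<'E'
from h import *
go((-88.5,63.4,65.5),(-88.5,63.4,55))
o,im=snap("wrist","w9.png")
cv2.imwrite("pics/w9c.png",cv2.resize(im[0:240,220:440],None,fx=2.4,fy=2.4,interpolation=cv2.INTER_CUBIC)[:,:,::-1])
E
```

```text
tip [0.5653 0.1064 0.0667] f [12.3 -1.8 -5.9] t 13.15 op 0.0231 tilt [ 0.025  -0.0112 -0.9996]
stand [-86.3  63.6  66.7]
(-88.5, 63.4, 65.5) [-0.0022  0.0002  0.0011]
(-88.5, 63.4, 55) [-0.0025  0.0001  0.0116]
```

View pics/w9c.png

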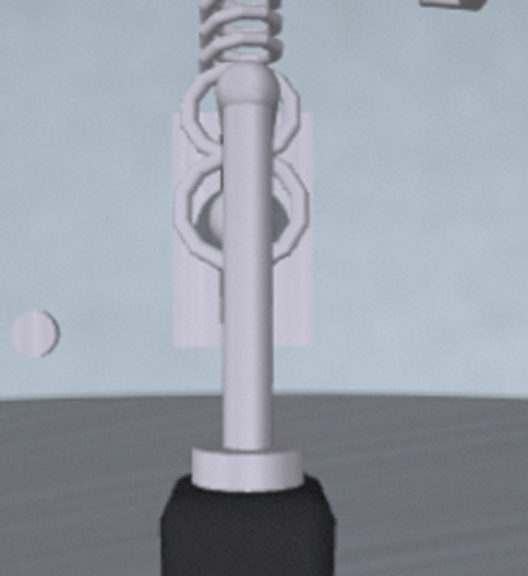

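```bash
python3 - <<'E'
from h import *
import json
o=json.load(open("pics/w9.json"))
print("eye",[np.round(st(onz("wrist",(320.4,88.8),z,o)),1) for z in(.062,.066)],"collar",[np.round(st(onz("wrist",(321.3,r),.034,o)),1) for r in(88,91)],"slot plate ends",[np.round(st(onz("wrist",(321.5,r/2.4),.032,o)),1) for r in(112,347)])
go((-87.5,63.6,60),(-87.5,63.6,50),(-84,63.6,48),(-80,64,42))
E
```

```text
eye [array([-99.5,  64.7,  62. ]), array([-100. ,   64.7,   66. ])] collar [array([-95.3,  64.2,  34. ]), array([-96.9,  64.2,  34. ])] slot plate ends [array([-72.9,  64. ,  32. ]), array([-124.4,   64.3,   32. ])]
tip [0.5654 0.1064 0.0668] f [13.1 -2.4 -4.8] t 13.2 op 0.023 tilt [ 0.0252 -0.0112 -0.9996]
stand [-86.2  63.6  66.8]
(-87.5, 63.6, 60) [-0.0015 -0.      0.0067]
(-87.5, 63.6, 50) [-0.0018 -0.0001  0.0167]
(-84, 63.6, 48) [ 0.0017 -0.0001  0.0188]
(-80, 64, 42) [ 0.0055 -0.0006  0.0249]
```

move_arm(deltas=[-1,-0.0008,0,0.002,0,-1,-0.001,0,0.004,0,-1,-0.001,0,0.006,0,-1,-0.001,0,0.008,0,-1,-0.001,0,0.01,0,-1,-0.001,0,0.012,0,-1,-0.001,0,0.012,0])

```text
t: 13.9
tool_pos: [0.4601, 0.1234, 0.0936]
tool_rot: [3.123, -0.245, 0.052]
contact_force: [11.5, -2.4, -5.0]
opening: 0.023
```

```bash
python3 - <<'E'
from h import *
go((-87,63.6,50),(-87,63.6,45))
E
```

```text
tip [0.5676 0.1062 0.0565] f [11.5 -2.4 -5. ] t 13.9 op 0.023 tilt [ 0.0322 -0.0115 -0.9994]
stand [-84.   63.7  56.5]
(-87, 63.6, 50) [-0.0032  0.      0.0064]
(-87, 63.6, 45) [-0.0034  0.      0.0114]
```

move_arm(deltas=[-1,-0.002,0,0.0,0,-1,-0.004,0,0.0,0,-1,-0.005,0,0.002,0,-1,-0.005,0,0.004,0,-1,-0.005,0,0.006,0,-1,-0.005,0,0.008,0,-1,-0.005,0,0.008,0])

```text
t: 14.6
tool_pos: [0.4586, 0.1238, 0.0869]
tool_rot: [3.123, -0.245, 0.065]
contact_force: [12.0, -1.5, -3.3]
opening: 0.0231
```

```bash
python3 - <<'E'
from h import *
go((-87,63.6,45),(-84,63.6,42.5))
snap("wrist","w10.png")
E
```

```text
tip [0.5663 0.1066 0.0507] f [12.  -1.5 -3.3] t 14.6 op 0.0231 tilt [ 0.0406 -0.0118 -0.9991]
stand [-85.3  63.9  50.7]
(-87, 63.6, 45) [-0.002   0.0003  0.0057]
(-84, 63.6, 42.5) [0.0009 0.0003 0.0083]
```

move_arm(deltas=[-1,-0.002,0,0.003,0,-1,-0.0025,0,0.005,0,-1,-0.0025,0,0.007,0,-1,-0.0025,0,0.009,0,-1,-0.0025,0,0.009,0,-1,-0.0005,0,0.009,0,-1,0.0015,0,0.009,0,-1,0.0035,0,0.009,0,-1,0.006,0,0.009,0,-1,0.0085,0,0.009,0])

```text
t: 15.65
tool_pos: [0.4657, 0.1224, 0.0771]
tool_rot: [3.122, -0.245, 0.058]
contact_force: [0.7, -0.3, -2.0]
opening: 0.0234
```

```bash
python3 - <<'E'
from h import *
go((-77,63.9,42.5),(-77,63.9,80))
o,im=snap("wrist","w11.png")
E
```

```text
tip [0.5733 0.1052 0.0405] f [ 0.7 -0.3 -2. ] t 15.65 op 0.0234 tilt [ 0.0361 -0.0119 -0.9993]
stand [-78.2  63.6  40.5]
(-77, 63.9, 42.5) [ 0.0012 -0.0003 -0.002 ]
(-77, 63.9, 80) [ 0.0026 -0.0001 -0.0395]
```

The pull is down to 0.7 N at tip x −78 mm, so the eye is held by the post. I withdraw the pin straight up.

move_arm(deltas=[-1,0.0012,0,-0.001,0,-1,0.0012,0,-0.003,0,-1,0.0013,0,-0.006,0,-1,0.0015,0,-0.01,0,-1,0.0017,0,-0.015,0,-1,0.002,0,-0.022,0,-1,0.0025,0,-0.03,0,-1,0.003,0,-0.042,0,-1,0.003,0,-0.06,0,-1,0.003,0,-0.06,0])

```text
t: 16.7
tool_pos: [0.4691, 0.1229, 0.141]
tool_rot: [3.123, -0.245, 0.069]
contact_force: [0.9, -0.2, -0.6]
opening: 0.0232
```

```bash
python3 - <<'E'
from h import *
go((-77,63.9,80))
o,im=snap("wrist","w12.png")
cv2.imwrite("pics/w12c.png",cv2.resize(im[0:260,200:460],None,fx=2.2,fy=2.2,interpolation=cv2.INTER_CUBIC)[:,:,::-1])
E
```

```text
tip [0.5769 0.1057 0.1051] f [ 0.9 -0.2 -0.6] t 16.7 op 0.0232 tilt [ 0.0435 -0.0113 -0.999 ]
stand [-74.6  64.6 105.1]
(-77, 63.9, 80) [-0.0035  0.0006  0.025 ]
```

View pics/w12c.png

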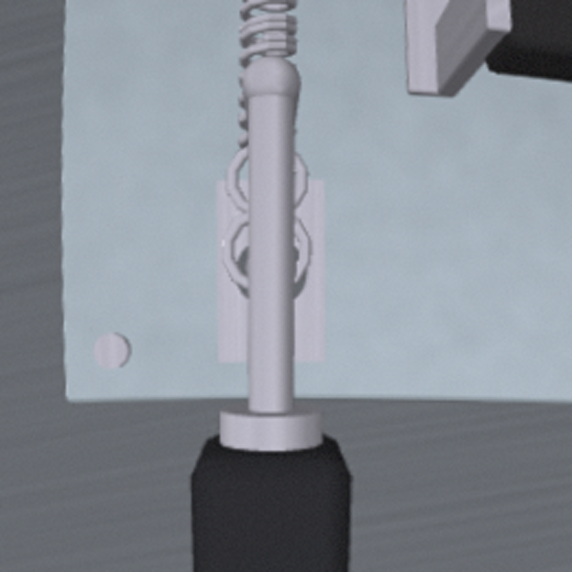

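The large eye sits round the post collar at crop (268,258), with the spring drawn out and the shaft clear above it. That was view 12, the last one. Next I carry the puller back to the rest.

```bash
python3 -c "
from h import *
to((.525,-.274,.22),-106.67)"
```

```text
cur [0.4683 0.1227 0.1394] yaw -98.97 tilt [ 0.0413 -0.0115 -0.9991] f [-0.1  0.8 -1.7] t 16.75
delta [ 0.1211  0.3834 -0.0736] turn 7.7
```

move_arm(deltas=[-1,0.0,0.0,-0.04,0,-1,0.0,0.0,-0.08,0,-1,0.02,0.04,-0.08,2,-1,0.121,0.383,-0.074,7.7,-1,0.121,0.383,-0.074,7.7,-1,0.121,0.383,-0.074,7.7,-1,0.121,0.383,-0.074,7.7,-1,0.121,0.383,-0.074,7.7,-1,0.121,0.383,-0.074,7.7,-1,0.121,0.383,-0.074,7.7])

```text
t: 17.75
tool_pos: [0.5235, -0.268, 0.2193]
tool_rot: [3.103, -0.455, 0.065]
contact_force: [0.1, -0.1, -0.9]
opening: 0.0232
```

```bash
python3 -c "
from h import *
to((.525,-.274,.16),-106.67)"
```

```text
cur [ 0.5235 -0.268   0.2193] yaw -106.69 tilt [ 0.0402 -0.0106 -0.9991] f [ 0.1 -0.1 -0.9] t 17.75
delta [0.0007 0.0054 0.0594] turn -0.02
```

move_arm(deltas=[-1,0.0007,0.0054,0.03,0,-1,0.0007,0.0054,0.06,0,-1,0.0007,0.0054,0.06,0,-1,0.0007,0.0054,0.06,0,-1,0.0007,0.0054,0.06,0])

```text
t: 18.25
tool_pos: [0.5259, -0.2741, 0.1612]
tool_rot: [3.102, -0.454, 0.069]
contact_force: [-0.3, 0.6, -1.8]
opening: 0.023
```

```bash
python3 -c "
from h import *
to((.525,-.2739,.075),-106.67)
to((.525,-.2739,.064),-106.67)"
```

```text
cur [ 0.5259 -0.2741  0.1612] yaw -106.65 tilt [ 0.0424 -0.0121 -0.999 ] f [-0.3  0.6 -1.8] t 18.25
delta [-0.0047  0.0002  0.0861] turn 0.02
cur [ 0.5259 -0.2741  0.1612] yaw -106.65 tilt [ 0.0424 -0.0121 -0.999 ] f [-0.3  0.6 -1.8] t 18.25
delta [-0.0051  0.0002  0.0971] turn 0.02
```

move_arm(deltas=[-1,-0.002,0,0.03,0,-1,-0.0035,0,0.06,0,-1,-0.0045,0,0.08,0,-1,-0.0047,0,0.086,0,-1,-0.0049,0,0.09,0,-1,-0.005,0,0.094,0,-1,-0.005,0,0.097,0,-1,-0.005,0,0.097,0])

```text
t: 19.05
tool_pos: [0.5256, -0.274, 0.0647]
tool_rot: [3.101, -0.454, 0.07]
contact_force: [0.5, -0.3, -1.3]
opening: 0.0227
```

```bash
python3 -c "
from h import *
to((.525,-.2739,.0625),-106.67)"
```

```text
cur [ 0.5256 -0.274   0.0647] yaw -106.64 tilt [ 0.0432 -0.0127 -0.999 ] f [ 0.5 -0.3 -1.3] t 19.05
delta [-0.0007  0.      0.0022] turn 0.03
```

move_arm(deltas=[-1,-0.0005,0,0.001,0,-1,-0.0005,0,0.0018,0,-1,-0.0005,0,0.0018,0,-0.3,-0.0005,0,0.0018,0,0.0,-0.0005,0,0.0018,0,0.5,-0.0005,0,0.0018,0,1,-0.0005,0,0.0018,0,1,-0.0005,0,0.0018,0,1,-0.0005,0,0.0018,0,1,-0.0005,0,0.0018,0])

```text
t: 20.05
tool_pos: [0.5251, -0.2739, 0.0629]
tool_rot: [3.102, -0.454, 0.07]
contact_force: [-0.2, 0.0, 0.0]
opening: 0.0852
```

move_arm(deltas=[1,0,0,-0.015,0,1,0,0,-0.04,0,1,0,0,-0.08,0,1,0,0,-0.13,0,1,0,0,-0.165,0,1,0,0,-0.165,0,1,0,0,-0.165,0,1,0,0,-0.165,0])

```text
t: 20.85
tool_pos: [0.5174, -0.2713, 0.2265]
tool_rot: [3.103, -0.454, 0.067]
contact_force: [0.4, 0.9, -0.2]
opening: 0.0853
```

```bash
python3 - <<'E'
from h import *
import json
o4=json.load(open("pics/w4.json"))
def ends(im,o,near,z):
    m=(im.max(2)<80).astype(np.uint8);m=cv2.morphologyEx(m,cv2.MORPH_OPEN,np.ones((5,5)))
    n,l,s,c=cv2.connectedComponentsWithStats(m)
    k=min((i for i in range(1,n) if 1500<s[i,4]<9000),key=lambda i:np.hypot(*(c[i]-near)))
    r=cv2.minAreaRect(np.argwhere(l==k)[:,::-1].astype(np.float32));b=cv2.boxPoints(r);b=b[np.argsort(b[:,1])]
    e=[onz("wrist",b[:2].mean(0),z,o),onz("wrist",b[2:].mean(0),z,o)];d=e[0]-e[1]
    return np.round(np.mean(e,0),4),round(np.degrees(np.arctan2(d[1],d[0])),1),round(np.linalg.norm(d),4),np.round(r[0],1)
print("before",ends(np.load("pics/w4.npy"),o4,(377,228),.06))
o,im=snap("wrist","w13.png");print("now",o["tool_pos"],o["contact_force"],ends(im,o,(320,230),.06),o["opening"],o["t"])
# compare top views: handle, wrench, cakes/tins near; stand eye region
_,t=snap("top","top1.png");t0=np.load("pics/top0.npy")
g=lambda i:cv2.cvtColor(i,cv2.COLOR_RGB2GRAY).astype(float)
d=np.abs(g(t)-g(t0))>30
n,l,s,c=cv2.connectedComponentsWithStats(d.astype(np.uint8))
for i in range(1,n):
    if s[i,4]>6:print(s[i],np.round(c[i]))
E
```

```text
before (array([ 0.5244, -0.272 ,  0.06  ]), np.float64(-16.1), np.float64(0.1056), array([376.7, 227.8]))
now [ 0.51736471 -0.27134141  0.22654632] [ 0.41193978  0.90141774 -0.16941872] (array([ 0.5257, -0.2736,  0.06  ]), np.float64(-16.6), np.float64(0.1037), array([323. , 222.5])) 0.0852502926620375 20.85
[ 402  165   60   85 1093] [430. 209.]
[437 171   9   6  11] [441. 174.]
[268 176   5   4  12] [270. 177.]
[281 184   5  14  34] [284. 191.]
[287 184  13  15  59] [295. 191.]
[460 186  18  18  54] [468. 193.]
[384 196  22  35 251] [395. 211.]
[264 206   4   4  10] [266. 208.]
[463 207  13  18  42] [470. 216.]
[386 227  28  18 213] [400. 236.]
[374 244   7   5  23] [377. 246.]
[414 253  19  13  87] [425. 259.]
[ 336  261   90  147 1405] [382. 335.]
[   0  326  149  121 6679] [ 48. 387.]
[ 173  356  147  124 5025] [235. 416.]
[206 361  25  33 112] [216. 376.]
[297 373   7   4  19] [300. 374.]
[301 391  41  29 471] [320. 403.]
[138 411  62  69 857] [169. 452.]
[290 418   5   3   8] [292. 419.]
[340 422   5   4  14] [342. 424.]
[315 425   7   5  12] [318. 427.]
[321 425  13  13  67] [328. 431.]
[339 432  11  15  98] [344. 439.]
[330 451  20  29  86] [341. 465.]
[199 473  12   7  53] [204. 477.]
```

```bash
python3 -c "
from h import *
print(order.finish_job())"
```

```text
the job is handed in; nothing more can be done
None
```

The spring is hooked back on the anchor post and the puller lies in its rest again. I handed the job in at about 21 s of the 69 s; the system reported no verdict.

**What I did:**
- **Catch and stretch:** I caught the small eye with the black puller and drew the spring to about 5.8 N. I then lifted its end and stretched it on to about 13 N, an estimated 36–38 mm.
- **Seating:** I lowered the large eye over the ball head and eased it back. The pull fell to 0.7 N before I withdrew the pin.
- **Return:** I laid the puller back in the small rest and drew the gripper off.

**Last checks:**
- **Large eye:** the last wrist picture shows it round the post with the coil drawn out.
- **Brake lever:** the before-and-after top pictures changed around the lever and shoe, consistent with the brake closing. I did not measure the lever angle.
- **Puller:** the handle is within about 2 mm and 0.5° of where it lay, judged from the wrist camera. I did not measure again how high or how level it lies.
- **Other things on the table:** I saw nothing moved, but the arm hid part of the last top picture, so this is only partly checked.

**What disagreed:**
- **Early heights:** two nearby wrist views put the eyes about 15 mm too low, because the views were too close together. I took the text's height of 42 mm instead, and later views agreed with it.
- **Tool tilt:** the tool drifted to about 0.045 rad while pulling on the spring. I therefore laid the puller down slightly nose-up and let it settle when the gripper opened.

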